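# Turn the wax pan's handle in over the studio hotplate and set its dial

### The job

The cold twin hotplate is being made ready for melting beeswax, but the handle of the small steel pan sticks out over the front, above the dials. Swing the handle round inward, over the middle of the hotplate, until it slants towards the back with its end inside the hotplate's edges and clear of the blue pot; the pan stays on its ring and centred there, neither lifted nor tipped nor knocked against the pot. Then turn the dial in front of the pan's ring to the yellow mark on its scale, leaving the other dial, the pot and the things round about as they are.

Things in the scene. Friction and masses are not known exactly. Their poses are not given: they have to be found in the camera images.
- hotplate: Fixed cream hotplate, two black iron rings, 510 mm wide (y), 290 deep (x), deck 72 mm high. Origin: centre of its underside on the table; x to its back (edges x = -0.145 front, 0.145 back), y to its left (edges +-0.255). Yaw up to 0.12 rad. The front 60 mm is a dark fascia sloping 35 deg, facing up and to the robot: z = 0.030 at the front edge, 0.072 at x = -0.085.
- ring_left (a point): Centre of the top of the left ring (149 mm across), at (0.03, 0.135, 0.082) in the hotplate's frame. The left dial, in front of it, belongs to it.
- ring_right (a point): Centre of the top of the right ring (149 mm across), at (0.03, -0.135, 0.082) in the hotplate's frame. The right dial belongs to it.
- pan: Loose steel pan with beeswax bars, about 0.4 kg, on either ring (see which). Base 92 mm, rim 110 mm across, 64 mm high. Origin: centre of underside; x along its one handle, z up. The handle leaves the rim 51 mm up and rises 10 deg outward; at the start it points to the front, give or take 0.3 rad, above the dial. Swung inward it passes the pot with about 25 mm to spare if the pan stays centred.
- pan_handle_grip (a point): Middle of the black grip of the pan's handle, 115 mm from the pan's axis, 61 mm above its underside; the handle is 18 mm wide and 13 mm thick here, with free air below. Axes as the pan's.
- pan_handle_tip (a point): Outer end of the pan's handle, 172 mm from the pan's axis, 72 mm above its underside.
- pot: Loose blue enamel pot with its lid on, about 1 kg, on the other ring, 270 mm from the pan. 133 mm across the lid, 83 mm high, 100 mm with the black lid knob; two small loop lugs on its +x and -x sides reach 88 mm from its axis and point roughly to back and front. Origin: centre of its underside. Bystander.
- dial_left (a joint): Angle of the left dial, rad: 0 with its pointer up the slope (off), growing clockwise as seen facing the fascia. The yellow mark on its scale is at 1.571 (pointer to the right, -y of the hotplate). Stops at 0 and 4.71; stays where left; turns with about 0.03 N m. Starts between 0.3 and 1.0.
- dial_left_grip (a point): On the left dial's axis, 20 mm off the fascia, at (-0.127, 0.135, 0.067) in the hotplate's frame; z along the dial's axis out of the fascia (35 deg from vertical, towards the robot), x along the bar to its pointer end, turning with the dial. Black dial: round skirt 42 mm across, 9 mm high; on it a bar grip 40 mm long, 11 mm wide, up to 28 mm off the fascia, a white line at its pointer end.
- dial_left_pointer (a point): Top of the pointer end of the left dial's bar, 18 mm from its axis.
- dial_right (a joint): Angle of the right dial, rad, as for the left one; its own yellow mark is also at 1.571. Starts between 0.3 and 1.0.
- dial_right_grip (a point): On the right dial's axis, 20 mm off the fascia, at (-0.127, -0.135, 0.067) in the hotplate's frame; axes and sizes as for the left dial.
- dial_right_pointer (a point): Top of the pointer end of the right dial's bar, 18 mm from its axis.
- medium_jar: Loose glass jar, 57 mm across, 98 mm high, on the table to the left of the hotplate. Origin: centre of its underside. Bystander.
- masking_tape: Loose roll of masking tape, 104 mm across, 25 mm high, on the table to the right of the hotplate. Origin: centre of its underside. Bystander.

How it is judged:
By the outcome, as a careful person would: the job done as asked, in the order asked, and still so for the second after the job is handed in, with the robot touching nothing.
It also fails if it takes over 58 s, if anything falls off the work surface, if the arm or the gripper's body presses on something with over 40 N, if the wrist force passes 120 N, or if a joint passes its speed limit or range.

### The arm

A 7-joint arm with a two-finger parallel gripper is mounted at the origin on a cart in front of the work surface, level with it; the furniture and walls round the work are solid. World frame = base frame: x ahead of the robot, y to its left, z up, the work surface at z = 0. Lengths are in m, angles in rad, forces in N, time in s.
With the tool pointing down it reaches from about 0.4 to 0.85 m from the base axis. Payload 4.4 kg.
Tool frame: the origin (TCP) lies midway between the tips of the shut fingers; the grasp point (between the pads) lies 19 mm behind it; z points along the fingers, y is the line along which they close (so a half turn about z gives the same grasp; the last joint's range is limited). The gripper opens to 94 mm and grips with 3 to 60 N. Pads are 16 mm wide; open, the fingers measure 119 mm over their backs; the gripper's body (75 mm by 177 mm) begins 78 mm behind the grasp point.
Start: joints at [1.212, 0.628, 0.038, 1.517, -0.027, 0.996, -0.02], TCP at [0.188, -0.622, 0.205] pointing down, gripper open.
Joint ranges: [-3.06, 3.06], [-0.37, 2.12], [-1.25, 1.32], [0.18, 2.47], [-1.1, 4.24], [0.23, 1.98], [-2.94, 2.94]. Speed limits (rad/s): [2.57, 2.57, 3.14, 3.14, 3.14, 3.14, 3.14].

### API

Orientations are given as a rotation vector (axis times angle).
In Python, from plant import read_state, camera, finish_job gives the robot as it stands.
- The arm moves only by the tool apply_moves, never from a script. Its argument "increments" is text: rows parted by semicolons, each of 5 numbers parted by spaces: the shift along the world's x, y, z in mm, then the turn about the world's z in degrees, then the finger opening in mm, from 0 to 94. In form: dx dy dz turn jaw; .... A call has 1 to 12 rows; each row is the pose to reach, as a shift and turn from the pose commanded when the call began; what a row does not reach only later rows make up. A row lasts 1/12 s, in which the tool goes at most 41.7 mm and 7.16 degrees, less where a joint would pass 70% of its speed; a pose out of reach is approached as far as the arm can. A call with a gripper value outside its range is refused whole. The fingers move at their own pace and stop on an object; "grip_force" is the grip in N (left out, the last holds). Time passes only in rows, so rows that repeat a pose let the fingers close. It gives the time, the measured TCP pose, the force, the opening and the grip force at its end, in the units of the state.
- read_state(): the state, without advancing time (a new reading comes with each control period).
- camera(name): name is "scene" or "top"; returns a dict with "pixels" (480x640x3 uint8, red, green, blue), "depth" (480x640 float32, m along the optical axis (not along the pixel's ray), 0 where there is no reading), "mtx" (3x3 intrinsics, pixels), "rvec" (rotation vector, rad) and "tvec" (3), from world to camera coordinates, as OpenCV has them. Camera axes: x right, y down, z forward; pixel columns grow to the right and rows downward; lengths in m; the calibration is good to about 2 mm. A picture is of the moment at which its call begins.
- finish_job(): hands the job in; it is judged then, once.
The state is a dict: "time_s": time; "joint_positions": joint angles; "joint_velocities": joint speeds; "tau": joint torques, N m; "eef_pos": TCP position; "tcp_rot": TCP orientation; "force": force on the tool from outside, world axes, zero at the start; "ft_torque": the same for the moment, N m; "opening": finger opening in m; "finger_force": force on a finger pad.
Only numpy, scipy, OpenCV 4.12 (cv2) and the standard library are available. Lean on these libraries where they do the work, as an engineer would, in place of code of your own. Each camera call takes 0.05 s, during which the arm holds its last target. There are 200 camera calls.

## Working session

There is one attempt and no reset: what is moved stays moved. The work goes in short steps, Python scripts to look and compute and a tool call to move; the robot and the scene stay as the last step left them, time stands still between calls to the robot, and variables do not carry over. Pictures are saved under pics/ and viewed, at most 10 in all, crops included, and the job is handed in when it is done.

Besides the shell and the picture viewer there is one more tool, called after "Call:" as name(argument=value, ...) on one line, values as JSON. apply_moves: Moves the arm, as the interface text tells. Its arguments: {"type":"object","properties":{"increments":{"type":"string"},"grip_force":{"type":"number"}},"required":["increments"]}

```bash
mkdir -p pics; cat > h.py <<'E'
import numpy as np,cv2
from plant import read_state,camera
def cam(n):
    c=camera(n);R=cv2.Rodrigues(np.array(c['rvec'],float))[0];c['R']=R;c['t']=np.array(c['tvec'],float).ravel();return c
def unproj(c,u,v,d=None):
    if d is None: d=c['depth'][int(round(v)),int(round(u))]
    K=np.array(c['mtx']);p=np.array([(u-K[0,2])/K[0,0]*d,(v-K[1,2])/K[1,1]*d,d]);return c['R'].T@(p-c['t'])
def unz(c,u,v,z):
    a=unproj(c,u,v,1.);o=-c['R'].T@c['t'];return o+(a-o)*(z-o[2])/(a[2]-o[2])
def proj(c,P):
    K=np.array(c['mtx']);q=c['R']@np.array(P)+c['t'];q=K@q;return q[:2]/q[2]
E
python3 - <<'E'
from h import *
import pickle
for n in('scene','top'):
    c=cam(n);pickle.dump(c,open(n+'.pkl','wb'));cv2.imwrite(f'pics/{n}0.png',c['pixels'][...,::-1])
    print(n,-c['R'].T@c['t'],c['R'][2],c['mtx'])
s=read_state();print(s)
E
```

```text
scene [-0.29586487 -0.78013279  1.21173596] [ 0.54025607  0.49039026 -0.68384265] [[504.77994209   0.         320.47270498]
 [  0.         504.77994209 240.86167305]
 [  0.           0.           1.        ]]
top [ 0.33467318 -0.00342111  1.69663828] [ 0.15203181 -0.00229435 -0.98837294] [[595.69245945   0.         317.59659335]
 [  0.         595.69245945 224.09986155]
 [  0.           0.           1.        ]]
{'time_s': 0.1, 'joint_positions': array([ 1.21220279,  0.62925708,  0.03848402,  1.51823142, -0.02700552,
        0.99630236, -0.02002539]), 'joint_velocities': array([ 0.00075087, -0.00366589,  0.00022251, -0.00097661, -0.0003958 ,
       -0.00115004,  0.00046782]), 'tau': array([ 2.78356783e-03, -5.50780070e+01,  1.14759788e+00, -1.87113941e+01,
       -5.20480738e-02,  1.91827398e-02,  4.08145718e-05]), 'eef_pos': array([ 0.18744841, -0.62177498,  0.20465626]), 'tcp_rot': array([-3.10636289e+00, -4.57944251e-01,  4.38390463e-04]), 'force': array([-0.65363433, -0.48581769, -0.20017566]), 'ft_torque': array([-0.02076149,  0.00393997,  0.00792422]), 'finger_force': 0.0, 'opening': 0.09401260092321051}
```

View pics/top0.png

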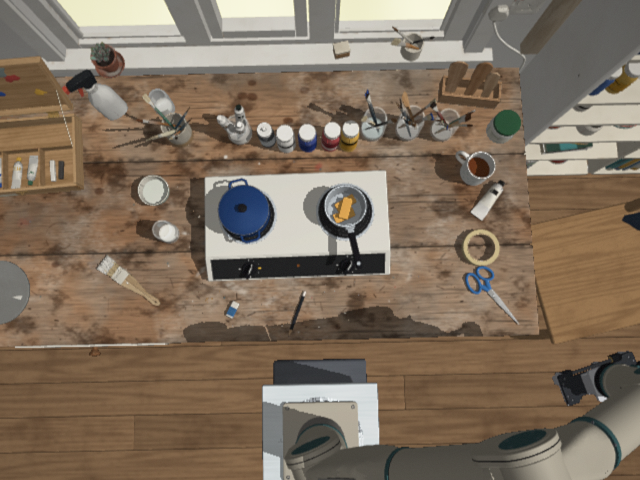

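View pics/scene0.png

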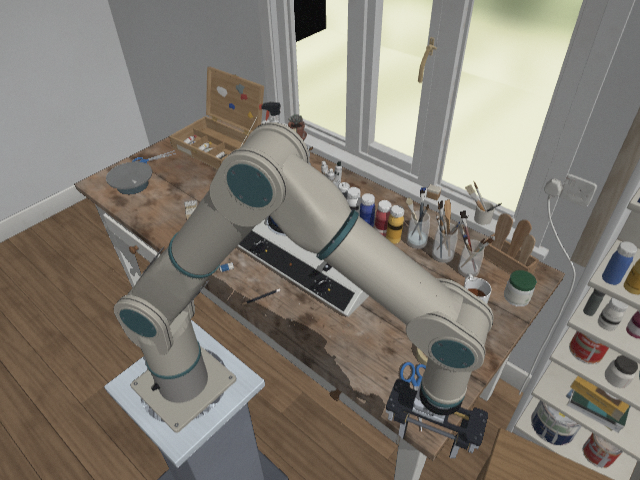

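```bash
python3 - <<'E'
from h import *
import pickle
c=pickle.load(open('top.pkl','rb'))
im=c['pixels'][...,::-1]
cv2.imwrite('pics/crop1.png',cv2.resize(im[165:285,200:395],None,fx=4,fy=4,interpolation=cv2.INTER_CUBIC))
E
```

```text
(no output)
```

View pics/crop1.png

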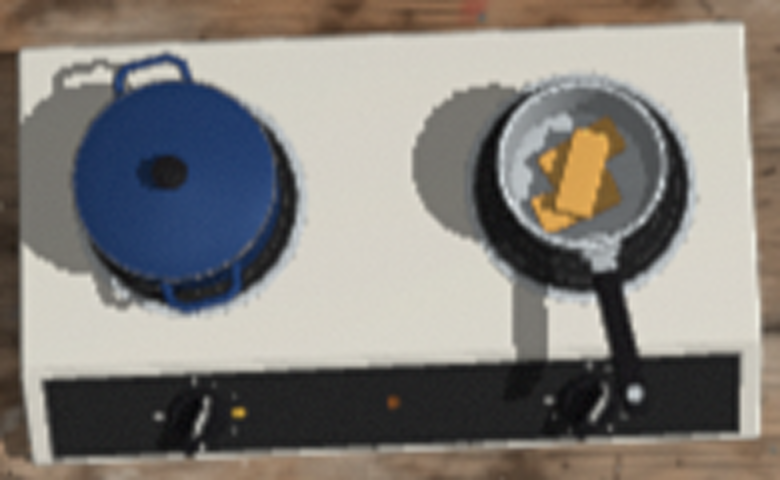

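```bash
cat > est.py <<'E'
from h import *
import pickle
from scipy.optimize import least_squares
c=pickle.load(open('top.pkl','rb'))
f=lambda x,y:(200+(x+.5)/4-.5,165+(y+.5)/4-.5)
L=np.array([[.145,.255,.072],[.145,-.255,.072],[-.145,.255,.03],[-.145,-.255,.03]])
px=np.array([f(19,49),f(743,23),f(38,462),f(760,437)])
def W(p,q): 
    C,S=np.cos(p[2]),np.sin(p[2]);q=np.array(q,float);return np.array([p[0]+C*q[0]-S*q[1],p[1]+S*q[0]+C*q[1],q[2]])
r=least_squares(lambda p:np.ravel([proj(c,W(p,l))-a for l,a in zip(L,px)]),[.6,0,0])
p=r.x
if __name__=='__main__':
    print('plate',p,r.fun.round(2))
    print('ringR',W(p,[.03,-.135,.082]),'dialR',W(p,[-.127,-.135,.067]))
    print('ringL',W(p,[.03,.135,.082]))
    print('pan rim',unz(c,*f(582,162),.146),'tip',unz(c,*f(634,395),.154),'hroot',unz(c,*f(601,256),.135),'gripish',unz(c,*f(614,320),.145))
    print('pot lid',unz(c,*f(176,178),.165))
    print('dialRpx',[ (4*(v-o)) for v,o in zip(proj(c,W(p,[-.127,-.135,.067])),(200,165))],'white',unz(c,*f(598,405),.07))
    print('yellowL',W(p,[0,0,0]),unz(c,*f(238,412),.055), 'dialL',W(p,[-.127,.135,.067]))
E
python3 est.py
```

```text
plate [0.58571165 0.04982084 0.01797402] [-0.33 -0.62  0.95 -0.85 -1.33  1.    0.72  0.35]
ringR [ 0.61813316 -0.08461816  0.082     ] dialR [ 0.46115852 -0.08743993  0.067     ]
ringL [0.61328044 0.18533822 0.082     ]
pan rim [ 0.6225512  -0.08086237  0.146     ] tip [ 0.4668371  -0.11007197  0.154     ] hroot [ 0.56106667 -0.09230259  0.135     ] gripish [ 0.51707734 -0.099068    0.145     ]
pot lid [0.61365517 0.18540389 0.165     ]
dialRpx [np.float64(591.2171908137932), np.float64(413.48614692342085)] white [ 0.46767787 -0.09108108  0.07      ]
yellowL [0.58571165 0.04982084 0.        ] [0.46897237 0.15635892 0.055     ] dialL [0.4563058  0.18251645 0.067     ]
```

```bash
cat > cloud.py <<'E'
from h import *
from scipy.optimize import least_squares
def cloud(c):
    K=np.array(c['mtx']);d=c['depth'];v,u=np.mgrid[0:480,0:640]
    P=np.stack([(u-K[0,2])/K[0,0]*d,(v-K[1,2])/K[1,1]*d,d],-1)
    return (P-c['t'])@c['R']
def circ(Q,r):
    return least_squares(lambda p:np.hypot(Q[:,0]-p[0],Q[:,1]-p[1])-r,Q[:,:2].mean(0),loss='soft_l1',f_scale=.002)
E
python3 - <<'E'
from cloud import *
import pickle
c=pickle.load(open('top.pkl','rb'))
print(c['R'][0])
X=cloud(c);Z=X[...,2];ok=c['depth']>0
reg=ok&(X[...,0]>.4)&(X[...,0]<.78)&(X[...,1]>-.25)&(X[...,1]<.34)
m=reg&(abs(Z-.072)<.006)
print('deckz',np.median(Z[m]),m.sum())
# front/back edges via columns
from numpy import polyfit
ys=[];xb=[]
cols=range(215,380,4)
for u in cols:
    v=np.where(m[:,u])[0]
    if len(v): q=X[v[0],u]; ys.append(q[1]);xb.append(q[0])
print('back edge fit',polyfit(ys,xb,1),np.std(np.array(xb)-np.polyval(polyfit(ys,xb,1),ys)))
L=[];Rr=[]
for v in range(180,250,3):
    u=np.where(m[v])[0]
    L.append(X[v,u[0]]);Rr.append(X[v,u[-1]])
for n,E in(('L',np.array(L)),('R',np.array(Rr))): print(n,polyfit(E[:,0],E[:,1],1),np.median(E[:,:2],0))
pan=reg&(Z>.139)&(Z<.155)&(X[...,1]<.05)
pan2=pan&(X[...,0]>.56)
Q=X[pan2];print('rim',circ(Q,.054).x,len(Q),Q[:,2].mean())
h=reg&(Z>.12)&(X[...,1]<.05)&(X[...,0]<.555);H=X[h];print('handle',len(H))
k=polyfit(H[:,0],H[:,1],1);print(k,H[:,0].min(),np.polyval(k,[.5,.6225]), 'angle',np.arctan(k[0]))
pot=reg&(X[...,1]>.1)&(Z>.15);Q=X[pot];print('pot',Q.mean(0),cv2.minEnclosingCircle(Q[:,:2].astype(np.float32)))
E
```

```text
[-1.96726857e-02 -9.99806225e-01 -7.05171209e-04]
deckz 0.07129021566632532 9537
back edge fit [-0.01843808  0.72825814] 0.001854134672557288
L [0.01315778 0.29564546] [0.6175014  0.30401174]
R [ 0.0327124  -0.21964518] [ 0.60747342 -0.20012391]
rim [ 0.62017468 -0.0801241 ] 246 0.1450522244304072
handle 262
[ 0.19047624 -0.19833271] 0.454599695733345 [-0.10309459 -0.07976125] angle 0.1882215523552227
pot [0.61288635 0.18770569 0.15974957] ((0.6144428253173828, 0.1881711632013321), 0.06817467510700226)
```

Call:
apply_moves(increments="13 21 12 7 94;26 42 24 14 94;39 63 36 21 94;52 84 48 28 94;65 105 60 35 94;78 126 72 42 94;91 147 84 49 94;104 168 95 56 94;117 189 95 63 94;130 210 95 70 94;143 231 95 77 94;156 252 95 84 94", grip_force=15)

```text
time_s: 1.1
eef_pos: [0.3438, -0.3691, 0.3003]
tcp_rot: [-1.996, -2.426, 0.0]
force: [-0.2, -0.1, 0.6]
opening: 0.0944
finger_force: 0.0
```

Call:
apply_moves(increments="13 21 0 7 90;27 44 0 14 80;41 67 0 21 70;54 89 0 28 60;68 111 0 35 60;82 134 0 42 60;95 156 0 49 60;109 179 0 56 60;122 201 0 63 60;136 223 0 70 60;149 246 0 77 60;162 267 0 84 60")

```text
time_s: 2.1
eef_pos: [0.5059, -0.102, 0.3003]
tcp_rot: [0.141, -3.138, -0.0]
force: [0.1, -0.9, -0.5]
opening: 0.0601
finger_force: 0.0
```

```bash
python3 - <<'E'
from h import *
s=read_state();R=cv2.Rodrigues(s['tcp_rot'])[0]
print(s['time_s'],s['eef_pos'],np.degrees(np.arctan2(R[1,1],R[0,1])),R[:,2],s['joint_positions'],s['opening'],s['force'])
E
```

```text
2.1 [ 0.50585283 -0.10199664  0.30027894] 95.13330933824496 [-5.68679181e-04  1.13602472e-04 -9.99999832e-01] [ 0.70424808  0.42403538 -0.80950141  1.73810525  0.33627017  1.12500287
  1.45172224] 0.06007749357617883 [ 0.09195714 -0.94199238 -0.54782705]
```

Call:
apply_moves(increments="0 0 -35 6 60;0 0 -70 6 50;0 0 -105 6 45;0 0 -140 6 40;0 0 -165 6 40;0 0 -176 6 40;0 0 -176 6 40;0 0 -176 6 26;0 0 -176 6 20;0 0 -176 6 14;0 0 -176 6 10;0 0 -176 6 10", grip_force=12)

```text
time_s: 3.1
eef_pos: [0.5064, -0.1032, 0.1256]
tcp_rot: [-0.295, 3.126, -0.001]
force: [-1.4, 0.6, 2.0]
opening: 0.0179
finger_force: 12.0
```

```bash
cat > chk.py <<'E'
from cloud import *
import sys
s=read_state();R=cv2.Rodrigues(s['tcp_rot'])[0]
print(s['time_s'],s['eef_pos'],'y',np.degrees(np.arctan2(R[1,1],R[0,1])),s['opening'],s['force'],s['ft_torque'])
c=cam('top');X=cloud(c);Z=X[...,2]
m=(c['depth']>0)&(Z>.139)&(Z<.152)&(X[...,0]>.56)&(X[...,0]<.70)&(X[...,1]<.0)&(X[...,1]>-.16)
Q=X[m];r=circ(Q,.054);r=circ(Q[abs(r.fun)<.006],.054);print('rim',r.x,len(Q),np.abs(r.fun).mean())
if len(sys.argv)>1:
    a=[int(i) for i in sys.argv[2:6]];cv2.imwrite('pics/'+sys.argv[1],cv2.resize(c['pixels'][a[1]:a[3],a[0]:a[2],::-1],None,fx=float(sys.argv[6]),fy=float(sys.argv[6]),interpolation=cv2.INTER_CUBIC))
E
python3 chk.py g1.png 200 165 395 285 4
```

```text
3.1 [ 0.50638113 -0.1031889   0.12561885] y 100.78519333544682 0.01788079324556298 [-1.40249253  0.57326476  2.03652839] [ 0.2875117  -0.0778986   0.10806805]
rim [ 0.61957075 -0.08005264] 160 0.001337505858154976
```

View pics/g1.png

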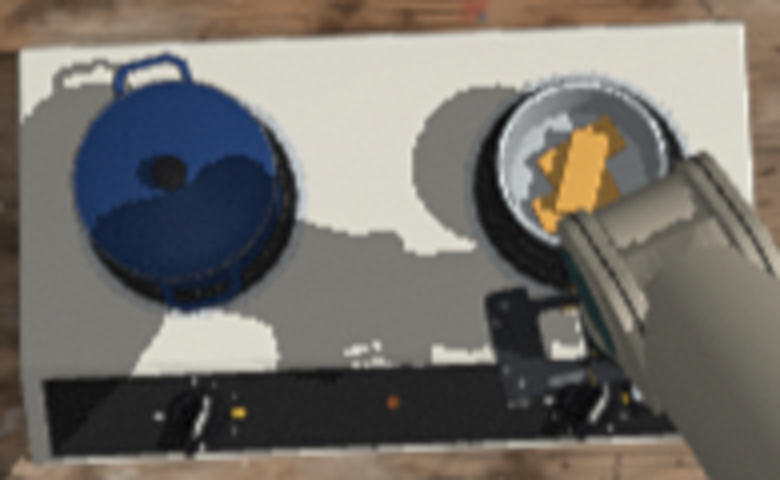

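```bash
python3 - <<'E'
import numpy as np
c=np.array([.6185,-.0815]);r=np.array([.5064,-.1032])-c
f=lambda a:np.array([[np.cos(a),-np.sin(a)],[np.sin(a),np.cos(a)]])@r*1000
for k in range(3):
    print(';'.join('%.1f %.1f 0 %.1f 10'%(*(f(-np.radians(42*k+3.5*i))-f(-np.radians(42*k))),-3.5*i) for i in range(1,13)))
E
```

```text
-1.1 6.9 0 -3.5 10;-1.8 13.8 0 -7.0 10;-2.1 20.8 0 -10.5 10;-1.9 27.8 0 -14.0 10;-1.3 34.7 0 -17.5 10;-0.3 41.6 0 -21.0 10;1.1 48.4 0 -24.5 10;2.9 55.2 0 -28.0 10;5.2 61.8 0 -31.5 10;7.8 68.2 0 -35.0 10;10.9 74.5 0 -38.5 10;14.3 80.6 0 -42.0 10
3.8 5.9 0 -3.5 10;7.9 11.5 0 -7.0 10;12.4 16.8 0 -10.5 10;17.2 21.9 0 -14.0 10;22.2 26.7 0 -17.5 10;27.6 31.1 0 -21.0 10;33.2 35.3 0 -24.5 10;39.1 39.0 0 -28.0 10;45.2 42.4 0 -31.5 10;51.5 45.5 0 -35.0 10;57.9 48.1 0 -38.5 10;64.5 50.3 0 -42.0 10
6.7 1.8 0 -3.5 10;13.6 3.2 0 -7.0 10;20.5 4.2 0 -10.5 10;27.4 4.8 0 -14.0 10;34.4 5.0 0 -17.5 10;41.4 4.7 0 -21.0 10;48.3 4.0 0 -24.5 10;55.2 2.8 0 -28.0 10;62.0 1.3 0 -31.5 10;68.7 -0.7 0 -35.0 10;75.2 -3.0 0 -38.5 10;81.6 -5.8 0 -42.0 10
```

Call:
apply_moves(increments="-1.1 6.9 0 -3.5 10;-1.8 13.8 0 -7 10;-2.1 20.8 0 -10.5 10;-1.9 27.8 0 -14 10;-1.3 34.7 0 -17.5 10;-0.3 41.6 0 -21 10;1.1 48.4 0 -24.5 10;2.9 55.2 0 -28 10;5.2 61.8 0 -31.5 10;7.8 68.2 0 -35 10;10.9 74.5 0 -38.5 10;14.3 80.6 0 -42 10")

```text
time_s: 4.15
eef_pos: [0.5179, -0.0246, 0.1245]
tcp_rot: [-0.853, -3.02, 0.006]
force: [-2.9, -3.0, 3.2]
opening: 0.0182
finger_force: 12.3
```

```bash
python3 chk.py
```

```text
4.15 [ 0.51794223 -0.02456533  0.12452648] y 58.45767077245946 0.018209858985898983 [-2.85345245 -2.97458555  3.22315774] [-0.74162293  0.72421243 -0.28071459]
rim [ 0.61427904 -0.09158329] 146 0.0013315054824316415
```

```bash
python3 chk.py g2.png 200 165 395 285 4
```

```text
4.2 [ 0.51912031 -0.02262653  0.12474524] y 58.40776558436618 0.018527195567645958 [-2.59387181 -1.75382195  2.61406744] [-0.5828678   0.6085722  -0.36109724]
rim [ 0.6143039  -0.09149313] 155 0.0013933115682734773
```

View pics/g2.png

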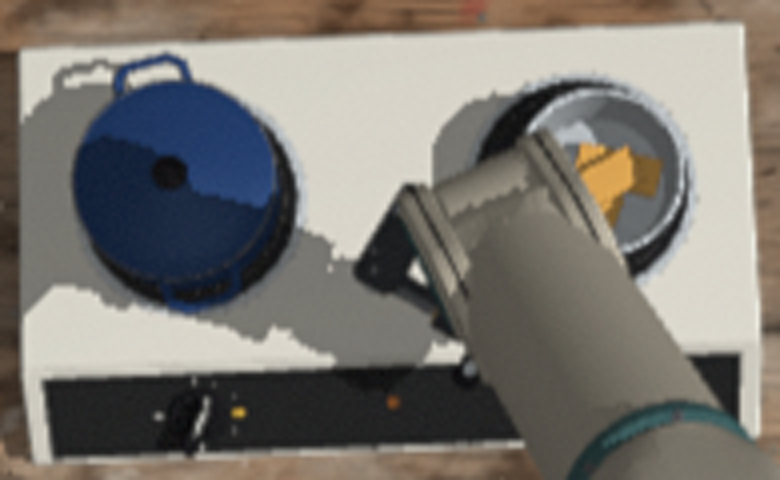

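Call:
apply_moves(increments="0 0 0 0 24;0 0 0 0 30;0 0 1 -3 34;0 0 1 -3 34;0 0 1 -3 34;0 0 1 -3 34")

```text
time_s: 4.75
eef_pos: [0.5202, -0.0227, 0.1255]
tcp_rot: [0.922, 3.003, 0.001]
force: [0.4, -0.0, 0.1]
opening: 0.0341
finger_force: 0.0
```

```bash
python3 chk.py
```

```text
4.75 [ 0.52016798 -0.02272152  0.12547859] y 55.86241449910119 0.03406233828886425 [ 0.38911461 -0.0211443   0.10863999] [ 0.03950861 -0.10534653  0.05000133]
rim [ 0.61570394 -0.09217652] 156 0.0013625050277434377
```

Call:
apply_moves(increments="0 0 0 0 24;0 0 0 0 16;0 0 0 0 10;0 0 0 0 10;0 0 0 0 10;0 0 0 0 10", grip_force=25)

```text
time_s: 5.3
eef_pos: [0.5199, -0.0228, 0.1254]
tcp_rot: [-0.924, -3.002, 0.0]
force: [-0.1, 0.5, -0.5]
opening: 0.0177
finger_force: 25.0
```

```bash
python3 chk.py
```

```text
5.3 [ 0.519897   -0.02276317  0.12542686] y 55.777107932295515 0.017693509024646715 [-0.10231312  0.49263802 -0.46952399] [-0.03178968 -0.07255606 -0.00939336]
rim [ 0.61578283 -0.09206763] 152 0.0013422832616687406
```

Call:
apply_moves(increments="0.5 1.5 0 0 10;1 3.5 0 0 10;1.5 5.5 0 0 10;2 7.5 0 0 10;2.5 9.5 0 0 10;2.7 10.5 0 0 10;2.7 10.5 0 0 10;2.7 10.5 0 0 10")

```text
time_s: 6.02
eef_pos: [0.5226, -0.0117, 0.1254]
tcp_rot: [-0.924, -3.003, -0.001]
force: [-0.6, -1.0, -2.1]
opening: 0.0178
finger_force: 25.0
```

```bash
python3 chk.py
```

```text
6.0167 [ 0.52262932 -0.0117483   0.12544663] y 55.80377778191512 0.01777293087661404 [-0.56248049 -1.02719094 -2.07279653] [-0.31515967  0.00681624 -0.15547328]
rim [ 0.61807399 -0.08171531] 143 0.0012895756287251534
```

```bash
cat > rot.py <<'E'
import numpy as np,sys
cx,cy,tx,ty,tot,n=map(float,sys.argv[1:])
r=np.array([tx-cx,ty-cy])
f=lambda a:np.array([[np.cos(a),-np.sin(a)],[np.sin(a),np.cos(a)]])@r*1000
n=int(n);print(';'.join('%.1f %.1f 0 %.1f 10'%(*(f(-np.radians(tot*i/n))-r*1000),-tot*i/n) for i in range(1,n+1)))
E
python3 rot.py .6185 -.0815 .5226 -.0117 30 10;python3 -c "
from h import *
s=read_state();print(s['force'],s['ft_torque'])"
```

```text
3.8 4.9 0 -3.0 10;7.8 9.6 0 -6.0 10;12.1 14.1 0 -9.0 10;16.6 18.4 0 -12.0 10;21.3 22.4 0 -15.0 10;26.3 26.2 0 -18.0 10;31.4 29.7 0 -21.0 10;36.7 33.0 0 -24.0 10;42.1 35.9 0 -27.0 10;47.7 38.6 0 -30.0 10
[-1.55518671 -0.3875803  -0.86509028] [-0.2207748   0.04044791 -0.14350869]
```

Call:
apply_moves(increments="3.8 4.9 0 -3 10;7.8 9.6 0 -6 10;12.1 14.1 0 -9 10;16.6 18.4 0 -12 10;21.3 22.4 0 -15 10;26.3 26.2 0 -18 10;31.4 29.7 0 -21 10;36.7 33 0 -24 10;42.1 35.9 0 -27 10;47.7 38.6 0 -30 10;47.7 38.6 0 -30 10")

```text
time_s: 6.98
eef_pos: [0.571, 0.0284, 0.1254]
tcp_rot: [-1.669, -2.661, -0.003]
force: [-1.6, 0.7, 1.1]
opening: 0.0178
finger_force: 25.0
```

```bash
python3 chk.py g3.png 200 165 395 285 4
```

```text
6.9833 [0.57101714 0.02843912 0.12544478] y 25.801040744804624 0.017834728352099184 [-1.62525011  0.65235692  1.053801  ] [ 0.08009877  0.15803421 -0.16853491]
rim [ 0.61911947 -0.08201827] 179 0.0013363252488104438
```

View pics/g3.png

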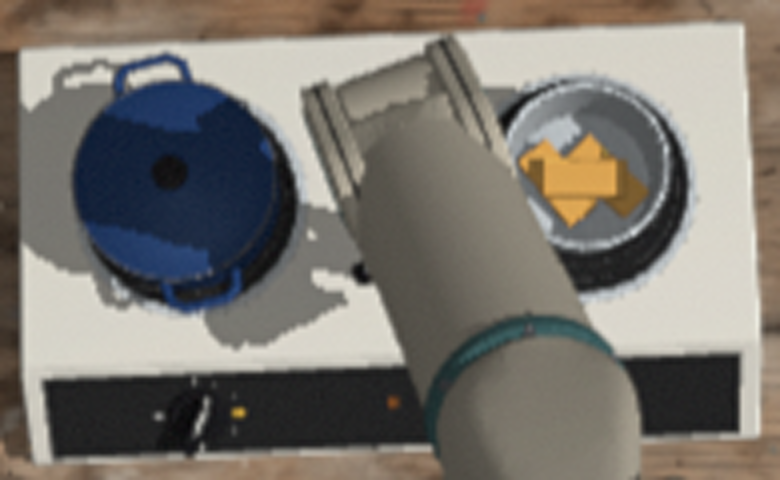

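```bash
python3 rot.py .619 -.082 .5705 .0275 50 18
```

```text
5.4 2.2 0 -2.8 10;10.8 4.2 0 -5.6 10;16.4 5.9 0 -8.3 10;22.0 7.3 0 -11.1 10;27.7 8.4 0 -13.9 10;33.4 9.3 0 -16.7 10;39.2 9.9 0 -19.4 10;45.0 10.2 0 -22.2 10;50.8 10.2 0 -25.0 10;56.6 10.0 0 -27.8 10;62.4 9.5 0 -30.6 10;68.2 8.6 0 -33.3 10;73.9 7.5 0 -36.1 10;79.5 6.2 0 -38.9 10;85.1 4.5 0 -41.7 10;90.5 2.6 0 -44.4 10;95.9 0.5 0 -47.2 10;101.2 -2.0 0 -50.0 10
```

Call:
apply_moves(increments="5.4 2.2 0 -2.8 10;10.8 4.2 0 -5.6 10;16.4 5.9 0 -8.3 10;22 7.3 0 -11.1 10;27.7 8.4 0 -13.9 10;33.4 9.3 0 -16.7 10;39.2 9.9 0 -19.4 10;45 10.2 0 -22.2 10;50.8 10.2 0 -25 10;50.8 10.2 0 -25 10")

```text
time_s: 7.87
eef_pos: [0.622, 0.037, 0.1255]
tcp_rot: [2.205, 2.237, 0.002]
force: [0.1, 0.7, 1.2]
opening: 0.0177
finger_force: 25.0
```

```bash
python3 chk.py
```

```text
7.8667 [0.62204853 0.03700398 0.12546895] y 0.8040870875226891 0.017661089432809925 [0.08766778 0.66125169 1.21388524] [ 0.11015233 -0.06440068 -0.07226645]
rim [ 0.61952773 -0.08506305] 192 0.0014023669063027893
```

Call:
apply_moves(increments="5.8 -0.2 0 -2.8 10;11.6 -0.7 0 -5.6 10;17.4 -1.6 0 -8.3 10;23.1 -2.7 0 -11.1 10;28.7 -4 0 -13.9 10;34.3 -5.7 0 -16.7 10;39.7 -7.6 0 -19.4 10;45.1 -9.7 0 -22.2 10;50.4 -12.2 0 -25 10;50.4 -12.2 0 -25 10;50.4 -12.2 0 -25 10")

```text
time_s: 8.83
eef_pos: [0.6714, 0.0246, 0.1255]
tcp_rot: [-2.636, -1.709, -0.001]
force: [0.3, 0.8, 0.1]
opening: 0.0178
finger_force: 25.0
```

```bash
python3 chk.py g4.png 200 165 395 285 4
```

```text
8.8333 [0.67140184 0.02458825 0.12551033] y -24.06561620697295 0.017763979797374096 [0.25278623 0.76883526 0.08366951] [ 7.66586350e-02 -2.19530329e-01  1.08786466e-04]
rim [ 0.61834405 -0.08686419] 173 0.0013463227710441067
```

View pics/g4.png

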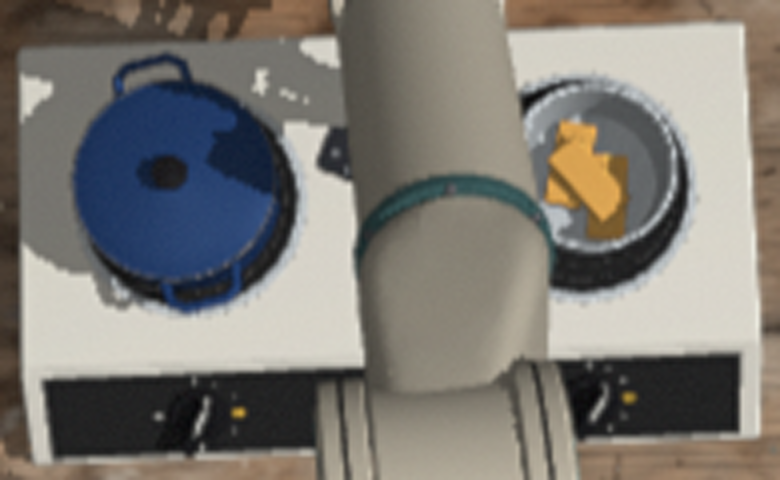

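Call:
apply_moves(increments="0 1 0 0 10;0 2.5 0 0 10;0.5 4 0 0 10;0.5 4.5 0 0 10;0.5 4.5 0 0 10;0.5 4.5 0 0 10;0.5 4.5 0 0 14;0.5 4.5 0 0 20;0.5 4.5 0 0 30;0.5 4.5 0 0 36;0.5 4.5 0 0 36")

```text
time_s: 9.8
eef_pos: [0.6723, 0.0297, 0.1256]
tcp_rot: [-2.637, -1.706, -0.001]
force: [0.6, 0.1, -1.0]
opening: 0.0349
finger_force: 0.0
```

```bash
python3 chk.py
```

```text
9.8 [0.67225208 0.02973304 0.12563702] y -24.19201571076365 0.034866382512175824 [ 0.62953522  0.13388544 -0.96483634] [-0.02954421 -0.0560278   0.03256182]
rim [ 0.6184087  -0.08319906] 190 0.001415681090210376
```

Call:
apply_moves(increments="0 0 10 0 36;0 0 25 0 36;0 0 60 0 36;0 0 100 0 36;0 0 140 0 40;-20 -5 170 0 40;-55 -15 175 3 40;-90 -30 175 10 40;-130 -50 175 17 40;-165 -75 175 24 40;-190 -90 175 31 40;-200 -100 175 38 40")

```text
time_s: 10.85
eef_pos: [0.4677, -0.0735, 0.3016]
tcp_rot: [1.935, 2.475, -0.004]
force: [-0.6, 0.3, -0.7]
opening: 0.0401
finger_force: 0.0
```

```bash
python3 chk.py n1.png 290 165 395 285 4; python3 - <<'E'
import cv2,numpy as np
a=cv2.imread('pics/n1.png');g=cv2.imread('pics/g4.png')
d=cv2.resize(g[360:440,560:660],None,fx=3.7,fy=3.7,interpolation=cv2.INTER_CUBIC)
e=cv2.resize(cv2.imread('pics/crop1.png')[370:450,150:260],(370,int(370*80/110)))
o=np.zeros((600,800,3),np.uint8);o[:480,:420]=a;o[:d.shape[0],425:425+d.shape[1]]=d;o[300:300+e.shape[0],425:425+e.shape[1]]=e
cv2.imwrite('pics/comp.png',o)
E
```

```text
10.85 [ 0.46767687 -0.07348413  0.30156013] y 13.958597437403169 0.04013020163196355 [-0.56836838  0.27656933 -0.74243561] [-0.02807336 -0.06374102  0.0485715 ]
rim [ 0.61818922 -0.08308021] 217 0.0015677528699434475
```

View pics/comp.png

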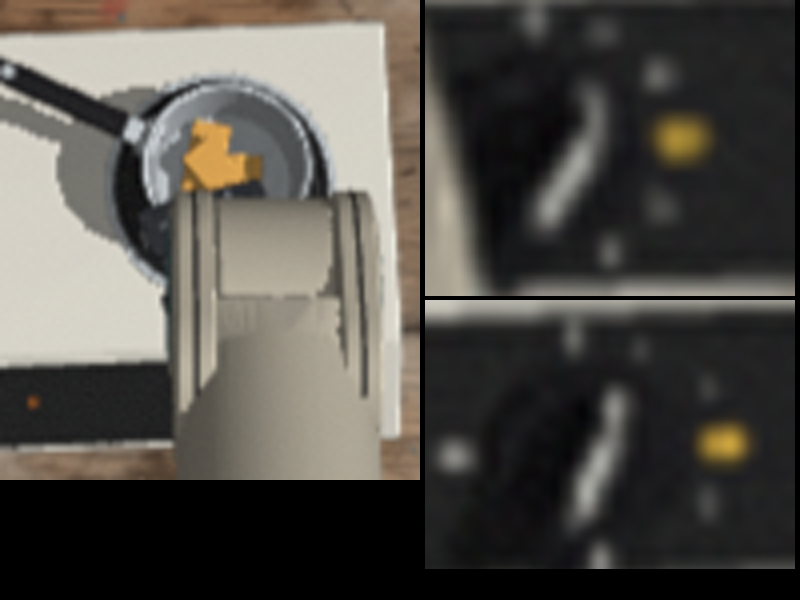

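Call:
apply_moves(increments="-2 -2 -15 7 40;-5 -5 -40 14 40;-8 -9 -65 21 40;-11 -13 -90 28 40;-13 -16 -115 35 40;-13 -16 -140 42 40;-13 -16 -160 49 40;-13 -16 -180 51 40;-13 -16 -195 51 40;-13 -16 -200 51 40;-13 -16 -200 51 36;-13 -16 -200 51 36", grip_force=8)

```text
time_s: 11.9
eef_pos: [0.46, -0.0869, 0.1011]
tcp_rot: [0.686, 3.065, 0.0]
force: [-0.7, 0.2, 0.7]
opening: 0.0358
finger_force: 0.0
```

```bash
python3 - <<'E'
from h import *
s=read_state();R=cv2.Rodrigues(s['tcp_rot'])[0]
print(s['time_s'],s['eef_pos'],'y',np.degrees(np.arctan2(R[1,1],R[0,1])),s['opening'],s['force'],s['ft_torque'],s['joint_positions'])
E
```

```text
11.9 [ 0.45997251 -0.08690884  0.10107817] y 64.74708487795414 0.03580263722265451 [-0.68460223  0.1963999   0.66980027] [-0.0186882  -0.13689076  0.06836939] [ 0.34095638  0.55680931 -0.30649385  2.10812097  0.32685194  0.51983519
  0.9225684 ]
```

Call:
apply_moves(increments="-2 0 -12 0 36;-2 0 -22 0 36;-2 0 -28 0 36;-2 0 -32 0 36;-2 0 -32 0 36;-2 0 -32 0 36")

```text
time_s: 12.4
eef_pos: [0.4575, -0.0871, 0.0689]
tcp_rot: [0.686, 3.065, 0.0]
force: [-0.4, 0.4, -0.2]
opening: 0.036
finger_force: 0.0
```

Call:
apply_moves(increments="0 0 0 0 28;0 0 0 0 20;0 0 0 0 14;0 0 0 0 8;0 0 0 0 5;0 0 0 0 5;0 0 0 0 5")

```text
time_s: 12.98
eef_pos: [0.4597, -0.0828, 0.0689]
tcp_rot: [0.68, 3.063, 0.009]
force: [2.1, 9.8, -1.3]
opening: 0.0123
finger_force: 7.4
```

Call:
apply_moves(increments="1 2 0 0 5;2 4 0 0 5;2 4.5 0 0 5;2 4.5 0 0 5;2 4.5 0 0 5")

```text
time_s: 13.4
eef_pos: [0.4597, -0.0825, 0.0688]
tcp_rot: [0.686, 3.065, 0.001]
force: [2.2, 1.2, 1.6]
opening: 0.0121
finger_force: 7.8
```

```bash
cat > st.py <<'E'
from h import *
s=read_state();R=cv2.Rodrigues(s['tcp_rot'])[0]
print(s['time_s'],s['eef_pos'],'y',np.degrees(np.arctan2(R[1,1],R[0,1])),s['opening'],s['force'],s['ft_torque'])
E
python3 st.py
```

```text
13.4 [ 0.45968153 -0.0824739   0.06876247] y 64.77465545080805 0.012149540875170072 [2.21821735 1.20218909 1.5801444 ] [ 0.66081218 -0.42361834  0.04000695]
```

Call:
apply_moves(increments="0 0 0 -3 5;0 0 0 -6 5;0 0 0 -10 5;0 0 0 -14 5;0 0 0 -18 5;0 0 0 -22 5;0 0 0 -26 5;0 0 0 -30 5;0 0 0 -30 5;0 0 0 -30 5", grip_force=10)

```text
time_s: 14.23
eef_pos: [0.4602, -0.0805, 0.069]
tcp_rot: [1.453, 2.784, 0.004]
force: [1.4, 6.6, 6.8]
opening: 0.0125
finger_force: 11.5
```

```bash
python3 st.py
```

```text
14.2333 [ 0.46022862 -0.08053816  0.0690481 ] y 34.88010938976932 0.012478280572491366 [1.35285537 6.63494773 6.82751969] [ 1.72856262 -0.4357509   0.08255507]
```

Call:
apply_moves(increments="0.5 -0.5 0.5 -3 5;1 -1 0.5 -7 5;1.5 -1.5 0.5 -11 5;2 -2 0.5 -15 5;2 -2.5 0.5 -19 5;2 -2.5 0.5 -23 5;2 -2.5 0.5 -27 5;2 -2.5 0.5 -31 5;2 -2.5 0.5 -34 5;2 -2.5 0.5 -34 5;2 -2.5 0.5 -34 5")

```text
time_s: 15.15
eef_pos: [0.4624, -0.0834, 0.0697]
tcp_rot: [2.204, 2.238, 0.004]
force: [1.2, 6.2, 7.1]
opening: 0.0123
finger_force: 11.2
```

```bash
python3 st.py
```

```text
15.15 [ 0.46240166 -0.08342355  0.06973215] y 0.8566147397740547 0.012251824524556766 [1.18159353 6.18222904 7.08371497] [ 1.50775289 -0.5211132   0.07943314]
```

Call:
apply_moves(increments="0 0 0 0 15;0 0 0 0 25;0 0 0 0 34;0 0 5 0 36;0 0 30 0 36;0 0 70 0 36;0 0 110 0 36;-20 -15 150 0 36;-30 -50 170 0 36;-40 -90 180 0 36;-40 -130 180 0 36;-40 -165 180 0 36")

```text
time_s: 16.15
eef_pos: [0.4197, -0.2528, 0.2507]
tcp_rot: [2.206, 2.233, 0.0]
force: [0.2, 1.2, -0.6]
opening: 0.0359
finger_force: 0.0
```

Call:
apply_moves(increments="0 -35 0 0 36;0 -70 0 0 36;0 -100 0 0 36;0 -110 0 0 36;0 -110 0 0 36")

```text
time_s: 16.57
eef_pos: [0.4191, -0.3632, 0.2485]
tcp_rot: [-2.212, -2.23, 0.003]
force: [-0.9, 0.4, -0.7]
opening: 0.0361
finger_force: 0.0
```

```bash
python3 chk.py n2.png 200 165 395 285 4; python3 - <<'E'
import cv2,numpy as np
a=cv2.imread('pics/n2.png')
d=cv2.resize(a[370:450,530:680],None,fx=5.2,fy=5.2,interpolation=cv2.INTER_CUBIC)[:,:780]
o=np.zeros((600,800,3),np.uint8);o[:d.shape[0],:d.shape[1]]=d[:600]
s=cv2.resize(a,None,fx=.35,fy=.35);o[420:420+s.shape[0],:s.shape[1]]=s
cv2.imwrite('pics/comp2.png',o)
E
```

```text
16.5667 [ 0.41911744 -0.36320262  0.24853495] y 0.4542538443504163 0.036124967733872713 [-0.88499973  0.41153425 -0.72579293] [ 0.0023982  -0.07483088  0.02003541]
rim [ 0.61869459 -0.08314429] 284 0.0015253985817606868
```

View pics/comp2.png

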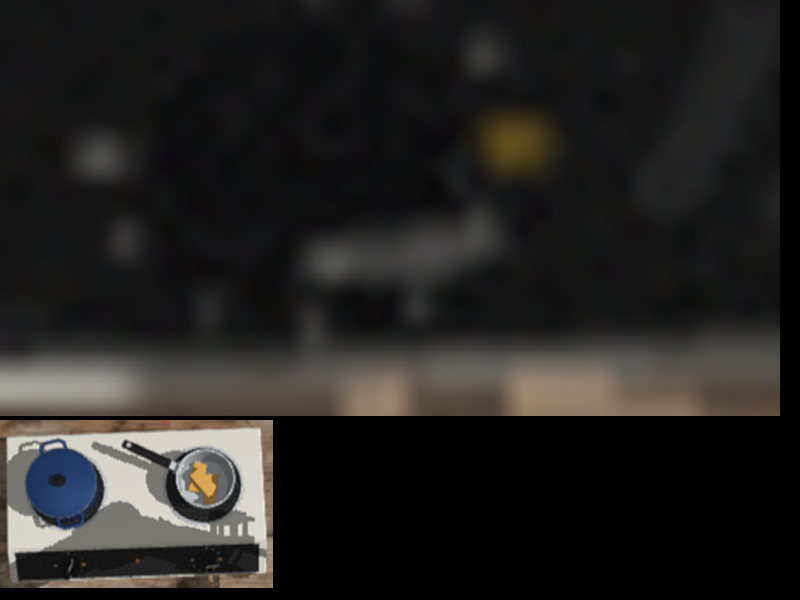

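```bash
python3 - <<'E'
from h import *
import est
from scipy.ndimage import map_coordinates
yaw=.018
ims=[cam('top') for _ in range(4)]
G=np.mean([c['pixels'].astype(float).mean(2) for c in ims],0);c=ims[0]
o=cv2.imread('pics/top0.png').astype(float).mean(2)
n=np.array([-.5736,0,.8192]);up=np.array([.8192,0,.5736]);rt=np.array([0,-1,0])
def path(ax,ay,phi):
    d=up*np.cos(phi)+rt*np.sin(phi);b=np.array([-.127,-.135,.067])
    P=[b+n*.008+d*s for s in np.linspace(.003,.0195,10)]+[b+n*h+d*.020 for h in np.linspace(.006,-.004,5)]
    return [proj(c,est.W((est.p[0]+ax,est.p[1]+ay,yaw),q)) for q in P]
for nm,g,l in(('now',G,np.arange(1.2,1.95,.03)),('start',o,np.arange(.2,1.1,.04))):
    res=[]
    for ax in np.arange(-.004,.0041,.001):
        for ay in np.arange(-.004,.0061,.001):
            for f in l:
                uv=np.array(path(ax,ay,f));res.append((map_coordinates(g,[uv[:,1],uv[:,0]],order=1).mean(),ax,ay,f))
    res.sort(reverse=True);print(nm,np.round(res[:8],3));R=np.array(res[:60]);print(R[:,1:].mean(0),R[:,1:].std(0))
E
```

```text
now [[6.0169e+01 0.0000e+00 6.0000e-03 1.6200e+00]
 [6.0029e+01 1.0000e-03 6.0000e-03 1.7100e+00]
 [6.0011e+01 0.0000e+00 6.0000e-03 1.6500e+00]
 [5.9924e+01 0.0000e+00 5.0000e-03 1.6200e+00]
 [5.9789e+01 1.0000e-03 6.0000e-03 1.6800e+00]
 [5.9716e+01 1.0000e-03 5.0000e-03 1.7100e+00]
 [5.9670e+01 1.0000e-03 6.0000e-03 1.7400e+00]
 [5.9665e+01 1.0000e-03 5.0000e-03 1.6800e+00]]
[1.56666667e-03 4.05000000e-03 1.69600000e+00] [0.00110101 0.00204471 0.10919707]
start [[1.19777e+02 1.00000e-03 2.00000e-03 5.60000e-01]
 [1.18117e+02 2.00000e-03 2.00000e-03 5.60000e-01]
 [1.18075e+02 1.00000e-03 1.00000e-03 4.80000e-01]
 [1.17921e+02 0.00000e+00 2.00000e-03 5.60000e-01]
 [1.17862e+02 0.00000e+00 3.00000e-03 6.00000e-01]
 [1.17826e+02 1.00000e-03 3.00000e-03 6.40000e-01]
 [1.17723e+02 0.00000e+00 2.00000e-03 5.20000e-01]
 [1.17589e+02 2.00000e-03 1.00000e-03 5.20000e-01]]
[1.66666667e-04 2.53333333e-03 5.54666667e-01] [0.00193362 0.00159652 0.07813379]
```

```bash
python3 - <<'E'
from h import *
import est
from scipy.ndimage import map_coordinates
ims=[cam('top') for _ in range(4)]
G=np.mean([c['pixels'].astype(float).mean(2) for c in ims],0);c=ims[0]
n=np.array([-.5736,0,.8192]);up=np.array([.8192,0,.5736]);rt=np.array([0,-1,0])
def path(ax,ay,phi):
    d=up*np.cos(phi)+rt*np.sin(phi);b=np.array([-.127,-.135,.067])
    P=[b+n*.008+d*s for s in np.linspace(.003,.0195,10)]+[b+n*h+d*.020 for h in np.linspace(.006,-.004,5)]
    return [proj(c,est.W((est.p[0]+ax,est.p[1]+ay,.018),q)) for q in P]
for ax in(0,.001,.002):
  for ay in (.0015,.003):
    print(ax,ay,[(round(f,2),int(map_coordinates(G,np.array(path(ax,ay,f)).T[::-1],order=1).mean())) for f in np.arange(1.4,1.9,.05)])
b=G[252:276,332:366]
t=b.copy();print(G[255:276,336:362].astype(int))
print('axis top px',path(.001,.0025,1.571)[0],path(.001,.0025,1.571)[9],path(.001,.0025,1.571)[-1])
E
```

```text
0 0.0015 [(np.float64(1.4), 56), (np.float64(1.45), 58), (np.float64(1.5), 58), (np.float64(1.55), 57), (np.float64(1.6), 56), (np.float64(1.65), 55), (np.float64(1.7), 51), (np.float64(1.75), 47), (np.float64(1.8), 43), (np.float64(1.85), 39)]
0 0.003 [(np.float64(1.4), 54), (np.float64(1.45), 56), (np.float64(1.5), 57), (np.float64(1.55), 58), (np.float64(1.6), 58), (np.float64(1.65), 57), (np.float64(1.7), 54), (np.float64(1.75), 50), (np.float64(1.8), 46), (np.float64(1.85), 42)]
0.001 0.0015 [(np.float64(1.4), 51), (np.float64(1.45), 55), (np.float64(1.5), 57), (np.float64(1.55), 58), (np.float64(1.6), 58), (np.float64(1.65), 57), (np.float64(1.7), 55), (np.float64(1.75), 53), (np.float64(1.8), 50), (np.float64(1.85), 47)]
0.001 0.003 [(np.float64(1.4), 49), (np.float64(1.45), 52), (np.float64(1.5), 55), (np.float64(1.55), 57), (np.float64(1.6), 58), (np.float64(1.65), 58), (np.float64(1.7), 57), (np.float64(1.75), 56), (np.float64(1.8), 53), (np.float64(1.85), 50)]
0.002 0.0015 [(np.float64(1.4), 45), (np.float64(1.45), 49), (np.float64(1.5), 53), (np.float64(1.55), 56), (np.fl
[... 2068 characters left out ...]
 76  62  58  58  60  58
   43  28  22  21  20  20  21  21]
 [ 22  21  20  19  17  18  31  21  17  15  16  24  27  23  24  25  45  29
   20  17  19  20  19  21  20  18]
 [ 26  22  19  18  20  22  42  26  18  18  23  44  23  17  18  21  50  26
   16  19  19  19  17  18  21  21]
 [ 35  31  24  21  20  22  35  24  23  19  26  56  33  24  23  23  26  27
   27  27  27  27  27  28  35  35]
 [ 65  58  43  37  44  46  47  47  46  46  48  68  63  62  63  59  61  74
   76  77  77  77  76  76  79  80]
 [131 105  77  70  77  78  78  77  75  74  76 100 102 103 101  88  86  97
  100 116 118 122 120 118 118 117]]
axis top px [348.17339469 269.47350963] [354.22287667 269.24618188] [354.0717455  267.00842504]
```

```bash
python3 -c "
from plant import finish_job
print(finish_job())"
```

```text
the job is handed in; nothing more can be done
None
```

The job is handed in, and no verdict came back. The pan's handle now slants towards the back over the middle of the hotplate, inside its edges and clear of the pot. The pan is within about 2 mm of centre by camera, after sliding about 12 mm off on its ring mid-swing and being brought back. The right dial reads about 1.55 rad against the yellow mark's 1.571; I saw nothing else move, though I did not measure the other dial, the jar or the tape afterwards.

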